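# Pack the heating-jacket plugs in their tray, alternately up and down

### The job

Put the three hat-shaped aluminium plugs away in the low black tray, in one row, alternately up and down so that they pack tight: the two that stand crown up go at the two ends of the tray, and the one that stands crown down goes between them with its brim over theirs. Leave each plug the way up it is now, all three standing flat on the tray's floor, and leave everything else on the bench where it is.

Things in the scene. Friction and masses are not known exactly. Their poses are not given: they have to be found in the camera images.
- plug_a_mid (a point): solid aluminium hat-shaped plug, standing crown up: at the bottom a round brim 60 mm in diameter and 12 mm thick, on it a round crown 32 mm in diameter and 18 mm tall; 30 mm tall in all, about 0.13 kg. This point is on its axis, half-way up (15 mm above its underside); z points up
- plug_b_mid (a point): the second crown-up plug, the same in all respects. Solid aluminium hat-shaped plug, standing crown up: at the bottom a round brim 60 mm in diameter and 12 mm thick, on it a round crown 32 mm in diameter and 18 mm tall; 30 mm tall in all, about 0.13 kg. This point is on its axis, half-way up (15 mm above its underside); z points up
- plug_c_mid (a point): the third plug, the same part standing crown down: it stands on its crown (32 mm in diameter, 18 mm tall) and its brim (60 mm in diameter, 12 mm thick, from 18 to 30 mm above its underside) is on top. This point is on its axis, half-way up (15 mm above its underside); z points up
- tray_floor (a point): black open tray, fixed to the bench: inside 170 mm long (along this frame's y) and 72 mm wide (along x), walls 4 mm thick that rise 10 mm above its floor; the floor is 3 mm above the bench. This point is the centre of the floor's upper face; z points up. Three plugs the same way up do not fit in a row (180 mm); alternately up and down they need 152 mm. The brim of a crown-down plug passes over the brims of its neighbours, so the crown-up plugs must be in first
- beaker: open steel beaker, 52 mm wide, 60 mm tall, standing; a bystander, to be left where it is. Origin at the centre of its underside
- washer: flat dark steel ring, 42 mm outside, 8 mm thick, lying flat; a bystander, to be left where it is. Origin at the centre of its underside
- drum: plain straight aluminium cylinder, 36 mm wide, 34 mm tall, no brim: not one of the plugs; a bystander, to be left where it is. Origin at the centre of its underside
- oil: amber bottle, 60 mm wide, 150 mm tall; a bystander, to be left where it is. Origin at the centre of its underside
- jar: glass jar, 60 mm wide, 70 mm tall; a bystander, to be left where it is. Origin at the centre of its underside
- spatula: spatula, 200 mm long, lying; a bystander, to be left where it is. Origin at the middle of its length, on its underside
- spanner: spanner, 160 mm long, lying; a bystander, to be left where it is. Origin at the middle of its length, on its underside
Mind the look-alikes: they are no part of the job. There is more than one size of the part that bears tray_floor; the job needs the largest.

How it is judged:
By the outcome, as a careful person would: the job done as asked, in the order asked, and still so for the second after the job is handed in, with the robot touching nothing.
It also fails if it takes over 69 s, if anything falls off the work surface, if the arm or the gripper's body presses on something with over 40 N, if the wrist force passes 120 N, or if a joint passes its speed limit or range.

### The arm

A 6-joint arm with a two-finger parallel gripper is mounted at the origin on the work surface. World frame = base frame: x ahead of the robot, y to its left, z up, the work surface at z = 0. Lengths are in m, angles in rad, forces in N, time in s.
With the tool pointing down it reaches from about 0.35 to 0.775 m from the base axis. Payload 7.3 kg.
Tool frame: the origin (TCP) lies between the finger pads; the fingertips stand 25 mm ahead of it and the grasp point (between the pads) lies 6 mm ahead of it; y points along the fingers, z is the direction in which the jaws open and shut, and the axes are right-handed (so a half turn about y gives the same grasp; the last joint's range is limited). The gripper opens to 92 mm and grips with 3 to 60 N. Pads are 19 mm wide; open, the fingers measure 130 mm over their backs; the gripper's body (75 mm by 190 mm) begins 47 mm behind the grasp point.
Start: joints at [1.016, 0.342, 1.524, -0, 1.275, -0.146], TCP at [0.209, 0.482, 0.252] pointing down, gripper open.
Joint ranges: [-2.53, 2.53], [-0.77, 2.02], [0.04, 2.7], [-1, 4.14], [0.28, 2.66], [-3.11, 3.11]. Speed limits (rad/s): [2.57, 2.57, 3.14, 3.14, 3.14, 3.14].

### API

Orientations are given as [roll, pitch, yaw] about the fixed x, y, z axes, in that order (R = Rz(yaw) Ry(pitch) Rx(roll)).
In Python, from cell import sensors, read_camera, hand_in gives the robot as it stands. The module is installed in compiled form; this text tells all that it offers.
- The arm moves only by the tool send_rows, never from a script. Its argument "motion" is a list that holds one entry, the list of rows, each a list of 4 numbers: the shift along the tool's x, y, z in m, then the turn about the tool's y in degrees. In form: [[[tx, ty, tz, twist], ...]]. A call has 1 to 8 rows; each row is the pose to reach, as a shift and turn from the pose measured when the call began, along the tool's axes at that moment; what a row does not reach only later rows make up. A row lasts 1/10 s, in which the tool goes at most 50 mm and 8.59 degrees, less where a joint would pass 70% of its speed; a pose out of reach is approached as far as the arm can. A call with a gripper value outside its range is refused whole. "gripper" is the opening, from 0 (shut) to 1 (fully open), set as the call begins (left out, the last holds). The fingers move at their own pace and stop on an object; "grip_force" is the grip in N (left out, the last holds). Time passes only in rows, so rows that repeat a pose let the fingers close. It gives the time, the measured TCP pose, the force and the opening at its end, in the units of the state.
- sensors.observe(): the state, without advancing time (a new reading comes with each control period).
- read_camera(name): name is "scene" or "top"; returns a dict with "frame" (480x640x3 uint8, red, green, blue), "fx", "fy", "cx", "cy" (pixels), "extrinsics" (4x4, takes a point from world to camera coordinates). Camera axes: x right, y up, looking along -z (the intrinsics and any distortion apply to the point x, -y, -z); pixel columns grow to the right and rows downward; lengths in m; the calibration is good to about 2 mm. A picture is of the moment at which its call begins. There is no depth.
- hand_in(): hands the job in, once; it reports no verdict.
The state is a dict: "time": time; "qpos": joint angles; "qvel": joint speeds; "joint_efforts": joint torques, N m; "tool_pos": TCP position; "tool_rot": TCP orientation; "contact_force": force on the tool from outside, world axes, zero at the start; "torque": the same for the moment, N m; "opening": finger opening in m.
Only numpy, scipy, OpenCV 4.12 (cv2) and the standard library are available. Lean on these libraries where they do the work, as an engineer would, in place of code of your own. Each camera call takes 0.05 s, during which the arm holds its last target.

## Working session

There is one attempt and no reset: what is moved stays moved. The work goes in short steps, Python scripts to look and compute and a tool call to move; the robot and the scene stay as the last step left them, time stands still between calls to the robot, and variables do not carry over. Pictures are saved under pics/ and viewed, and the job is handed in when it is done.

Besides the shell and the picture viewer there is one more tool, called after ">>>" by a JSON object that holds its "method" and its "body". send_rows: Moves the arm, as the interface text tells. Its arguments: {"type":"object","properties":{"motion":{"type":"array"},"gripper":{"type":"number"},"grip_force":{"type":"number"}},"required":["motion"]}

```bash
mkdir -p pics
cat > h.py <<'E'
import numpy as np, cv2, pickle
def snap(name,tag):
    from cell import read_camera
    c=read_camera(name); pickle.dump(c,open(f'{name}_{tag}.pkl','wb'))
    cv2.imwrite(f'pics/{name}_{tag}.png',c['frame'][:,:,::-1]); return c
def load(name,tag): return pickle.load(open(f'{name}_{tag}.pkl','rb'))
def ray(c,u,v):
    E=np.array(c['extrinsics']);R=E[:3,:3];t=E[:3,3]
    d=np.array([(u-c['cx'])/c['fx'],-(v-c['cy'])/c['fy'],-1.]); return -R.T@t, R.T@d
def plane(c,u,v,z):
    o,d=ray(c,u,v); return o+d*(z-o[2])/d[2]
def proj(c,p):
    E=np.array(c['extrinsics']);q=E[:3,:3]@np.array(p)+E[:3,3]
    return np.array([c['cx']+c['fx']*q[0]/-q[2], c['cy']-c['fy']*q[1]/-q[2]])
E
python3 - <<'E'
from h import *
from cell import sensors
s=sensors.observe()
for k in ('time','tool_pos','tool_rot','opening','contact_force'): print(k,s[k])
for n in('scene','top'):
    c=snap(n,'0'); print({k:v for k,v in c.items() if k!='frame'})
E
```

```text
time 0.0
tool_pos [0.20848029 0.4814512  0.25104411]
tool_rot [-1.57229174e+00  2.32217480e-04 -4.08784803e-01]
opening 0.0915579627171795
contact_force [ 0.09639099  0.37949512 -0.6671026 ]
{'fx': 530.9652397693342, 'fy': 530.9652397693342, 'cx': 324.35872939942413, 'cy': 239.56855560213134, 'extrinsics': array([[-0.02328406,  0.99972585, -0.00246343,  0.06385514],
       [-0.83446578, -0.01807794,  0.55076315,  0.44554742],
       [ 0.55056762,  0.01487965,  0.83465795, -1.63182221],
       [ 0.        ,  0.        ,  0.        ,  1.        ]])}
{'fx': 460.93003194001153, 'fy': 460.93003194001153, 'cx': 315.9774321525979, 'cy': 243.9638534266036, 'extrinsics': array([[ 0.02079033, -0.99975705,  0.00732207, -0.05793075],
       [ 0.98764342,  0.02167517,  0.15521169, -0.55918841],
       [-0.15533268,  0.00400469,  0.9878541 , -0.99884304],
       [ 0.        ,  0.        ,  0.        ,  1.        ]])}
```

View pics/scene_0.png

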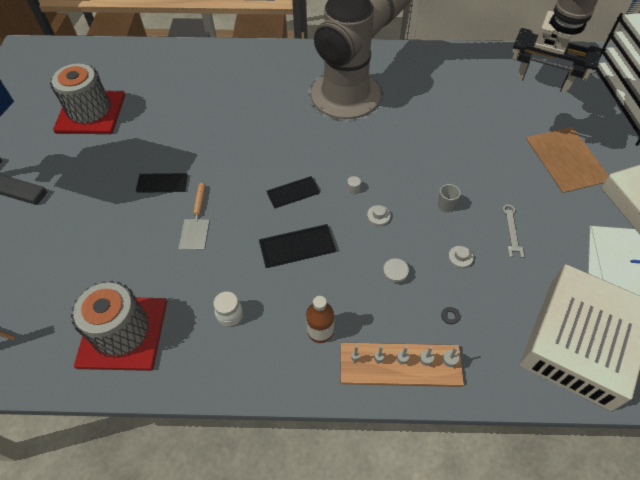

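View pics/top_0.png

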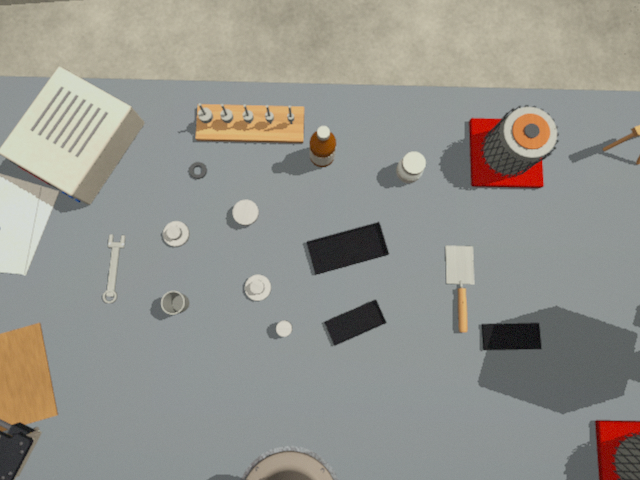

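The top view shows these candidates:
- **Crown up:** (175,234) and (257,288), a small disc on a wider brim in both.
- **Crown down:** (245,212), a single wide disc.
- **Drum look-alike:** (284,328), narrow with no brim.
- **Trays:** (348,248) is the largest, against (355,322) and (511,336).

Next I'll confirm these in an enlarged crop and measure them.

Run:
```python
from h import *
c=load('top','0'); f=c['frame'][:,:,::-1]
r=f[190:350,140:400]; cv2.imwrite('pics/crop0.png',cv2.resize(r,None,fx=3,fy=3,interpolation=cv2.INTER_CUBIC))
s=load('scene','0');r=s['frame'][160:300,250:490,::-1]; cv2.imwrite('pics/crop0s.png',cv2.resize(r,None,fx=3,fy=3,interpolation=cv2.INTER_CUBIC))
for n,cc in(('top',c),('scene',s)):
    g=cc['frame'].max(2); 
    m=(g<40).astype(np.uint8)
    for k in cv2.findContours(m,cv2.RETR_EXTERNAL,cv2.CHAIN_APPROX_NONE)[0]:
        a=cv2.contourArea(k)
        if 400<a<6000:
            k2=cv2.minAreaRect(k); b=cv2.boxPoints(k2); P=np.array([plane(cc,*p,.013) for p in b])
            e=np.linalg.norm(P[0]-P[1]),np.linalg.norm(P[1]-P[2])
            d=(P[0]-P[1]) if e[0]>e[1] else P[1]-P[2]
            print(n,'dark',a,np.round(k2[0],1),'ctr',P.mean(0).round(4),'sides',np.round(e,4),'long dir deg',np.degrees(np.arctan2(d[1],d[0]))%180)
```

```text
top dark 1296.0 [511.  336.1] ctr [ 0.3636 -0.4924  0.013 ] sides [0.1319 0.0555] long dir deg 92.30905740350788
top dark 2183.5 [347.4 247.8] ctr [ 0.558  -0.1196  0.013 ] sides [0.1759 0.0773] long dir deg 106.71256610439796
scene dark 1869.0 [297.3 245.3] ctr [ 0.5612 -0.1169  0.013 ] sides [0.1808 0.0835] long dir deg 107.26998981928872
scene dark 783.0 [292.9 191.8] ctr [ 0.3935 -0.1374  0.013 ] sides [0.1329 0.061 ] long dir deg 114.79142986787944
scene dark 795.5 [161.  182.5] ctr [ 0.3694 -0.4938  0.013 ] sides [0.1358 0.0594] long dir deg 91.21382779946941
scene dark 794.0 [337.7  52. ] ctr [-0.1908 -0.0265  0.013 ] sides [0.1387 0.2483] long dir deg 36.777372886326475
scene dark 1741.5 [599.8  58.4] ctr [-0.2021  0.8137  0.013 ] sides [0.5452 0.6052] long dir deg 29.110831628658985
scene dark 483.0 [568.7  22.7] ctr [-0.3593  0.7595  0.013 ] sides [0.122  0.1231] long dir deg 66.82945171198186
```

View pics/crop0.png

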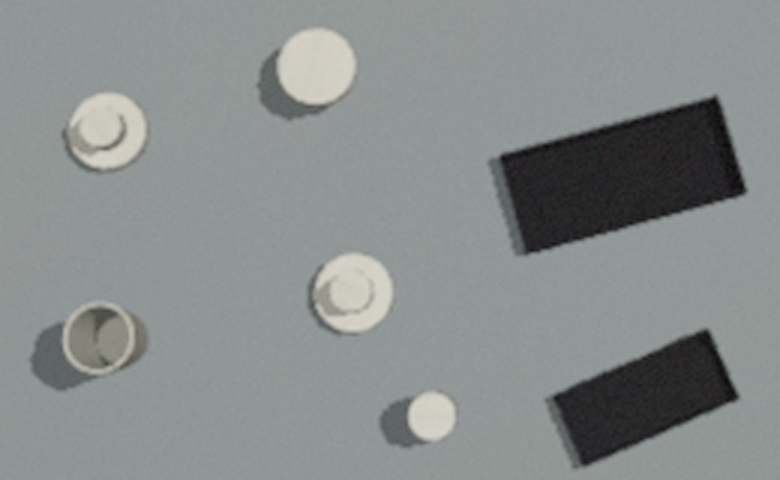

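View pics/crop0s.png

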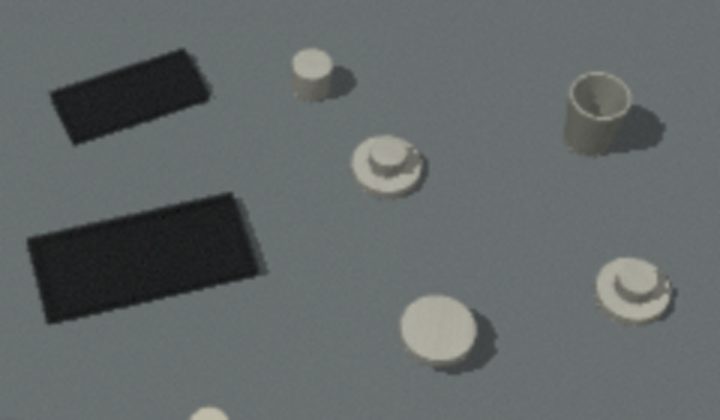

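Confirmed. The crown-up plugs are at (175,234) and (257,288), each with a crown step and shadow on the brim. The crown-down plug is at (245,212), the drum at (284,328), and the big tray at (348,248), which comes out near 178x80 mm outside. Next I'll measure the axes.

```bash
cat >> h.py <<'E'
def disc(cc,z,near_px,rad=24,thr=None,hi=None):
    f=cc['frame']; u,v=map(int,near_px); y0,x0=max(v-rad,0),max(u-rad,0)
    g=cv2.cvtColor(f,cv2.COLOR_RGB2GRAY)[y0:v+rad,x0:u+rad]
    g4=cv2.resize(g,None,fx=4,fy=4,interpolation=cv2.INTER_CUBIC)
    if thr is None: thr,_=cv2.threshold(g4,0,255,cv2.THRESH_OTSU)
    m=(g4>thr).astype(np.uint8)
    ks=cv2.findContours(m,cv2.RETR_EXTERNAL,cv2.CHAIN_APPROX_NONE)[0]
    k=max(ks,key=cv2.contourArea); h=cv2.convexHull(k)
    e=cv2.fitEllipse(h)
    q=((e[0][0]+.5)/4-.5+x0,(e[0][1]+.5)/4-.5+y0)
    return np.round(q,2),np.round(np.array(e[1])/4,2),thr,plane(cc,*q,z)
E
python3 - <<'E'
from h import *
t=load('top','0');s=load('scene','0')
for n,cc,L in (('top',t,dict(A=(175,234,.012),B=(257,288,.012),C=(245,212,.030),drum=(284,328,.034))),('scene',s,dict(A=(461,257,.012),B=(379,215,.012),C=(396,270,.030),drum=(354,184,.034)))):
    for k,(u,v,z) in L.items():
        rad=20 if k!='drum' else 14
        r=disc(cc,z,(u,v),rad); print(n,k,r[0],r[1],r[2],r[3].round(4))
    # tray
    g=cc['frame'].max(2); g4=cv2.resize(g,None,fx=4,fy=4,interpolation=cv2.INTER_CUBIC)
    u,v=((348,248) if n=='top' else (297,245))
    for th in (40,55,65):
        m=(g4<th).astype(np.uint8)
        lab=cv2.connectedComponents(m)[1]; k=cv2.findContours((lab==lab[v*4,u*4]).astype(np.uint8),cv2.RETR_EXTERNAL,cv2.CHAIN_APPROX_NONE)[0][0]
        h=cv2.convexHull(k); 
        ap=cv2.approxPolyN(h,4,ensure_convex=True).reshape(-1,2)
        P=np.array([plane(cc,(p[0]+.5)/4-.5,(p[1]+.5)/4-.5,.013) for p in ap])
        e=[np.linalg.norm(P[i]-P[(i+1)%4]) for i in range(4)]
        print(n,th,P.mean(0).round(4),np.round(e,4),[round(np.degrees(np.arctan2(*(P[(i+1)%4]-P[i])[1::-1]))%180,1) for i in range(4)],(ap/4).round(1).tolist())
E
```

```text
top A [175.3  232.94] [24.63 25.72] 173.0 [0.5842 0.283  0.012 ]
top B [257.52 287.01] [25.6  26.25] 174.0 [0.4623 0.086  0.012 ]
top C [245.11 211.45] [25.11 26.  ] 171.0 [0.6351 0.1196 0.03  ]
top drum [283.62 328.23] [15.53 16.16] 171.0 [0.371  0.0218 0.034 ]
top 40 [ 0.6228 -0.0571  0.013 ] [1.1557 1.3801 1.143  1.6264] [np.float64(174.9), np.float64(91.1), np.float64(7.2), np.float64(91.5)] [[639.8, 0.0], [639.8, 479.8], [0.0, 479.8], [0.0, 0.0]]
top 55 [ 0.5577 -0.1188  0.013 ] [0.1762 0.0786 0.1753 0.0782] [np.float64(106.8), np.float64(16.2), np.float64(106.6), np.float64(16.9)] [[388.5, 254.2], [315.5, 274.5], [306.8, 242.0], [378.8, 222.5]]
top 65 [ 0.5577 -0.1186  0.013 ] [0.1774 0.0793 0.1772 0.0787] [np.float64(106.8), np.float64(16.6), np.float64(106.6), np.float64(16.7)] [[388.8, 254.2], [315.2, 274.8], [306.2, 242.0], [379.0, 222.2]]
scene A [460.43 255.72] [20.16 24.72] 136.0 [0.583  0.2821 0.012 ]
scene B [378.15 214.14] [18.79 22.98] 135.0 [0.4616 0.0854 0.012 ]
scene C [395.44 268.81] [21.8  25.17] 135.0 [0.634  0.1191 0.03  ]
scene drum [353.47 180.79] [10.33 13.28] 133.0 [0.3703 0.0216 0.034 ]
scene 40 [ 0.5618 -0.1183  0.013 ] [0.1754 0.0839 0.1749 0.0826] [np.float64(106.8), np.float64(16.8), np.float64(106.4), np.float64(17.2)] [[336.2, 251.2], [266.2, 267.8], [259.2, 239.8], [327.0, 224.8]]
scene 55 [ 0.5617 -0.1179  0.013 ] [0.1779 0.0854 0.178  0.0857] [np.float64(106.8), np.float64(17.0), np.float64(106.9), np.float64(17.0)] [[337.0, 251.5], [266.0, 268.2], [258.8, 239.8], [327.5, 224.0]]
scene 65 [ 0.5615 -0.1175  0.013 ] [0.1804 0.0868 0.1799 0.0866] [np.float64(106.8), np.float64(16.8), np.float64(106.7), np.float64(17.2)] [[337.8, 251.5], [265.8, 268.5], [258.5, 239.5], [328.0, 223.8]]
```

```bash
cat > go.py <<'E'
import sys,numpy as np
from cell import sensors
T=dict(A=(.5835,.2825),B=(.462,.0857),C=(.6345,.1193),P=(.5431,-.0687),N=(.5729,-.1683),M=(.558,-.1185))
def rel(name,yaw=-73.3):
    s=sensors.observe(); p=np.array(s['tool_pos']); y=s['tool_rot'][2]
    d=np.array(T[name])-p[:2]
    print(name,'t',round(s['time'],2),'pos',p.round(4),'rot',np.degrees(s['tool_rot']).round(2),'open',round(s['opening'],4),'F',np.round(s['contact_force'],1))
    print('  tx %.4f tz %.4f twist %.2f  z %.4f'%(d[0]*np.cos(y)+d[1]*np.sin(y),-d[0]*np.sin(y)+d[1]*np.cos(y),np.degrees(y)-yaw,p[2]),'q',np.round(s['qpos'],2))
for n in sys.argv[1:]: rel(n)
E
python3 go.py A B
```

```text
A t 0.1 pos [0.2085 0.4815 0.2511] rot [-9.008e+01  1.000e-02 -2.342e+01] open 0.0918 F [-0.7  1.   0. ]
  tx 0.4232 tz -0.0335 twist 49.88  z 0.2511 q [ 1.02  0.34  1.52  0.    1.28 -0.15]
B t 0.1 pos [0.2085 0.4815 0.2511] rot [-9.008e+01  1.000e-02 -2.342e+01] open 0.0918 F [-0.7  1.   0. ]
  tx 0.3899 tz -0.2624 twist 49.88  z 0.2511 q [ 1.02  0.34  1.52  0.    1.28 -0.15]
```

>>> {"method": "send_rows", "body": {"motion": [[[0.04,0.0,-0.003,6.5],[0.08,0.01,-0.006,13],[0.12,0.02,-0.009,19.5],[0.165,0.03,-0.013,26],[0.21,0.04,-0.017,32.5],[0.255,0.055,-0.02,39],[0.3,0.07,-0.024,45],[0.34,0.085,-0.027,49.9]]], "gripper": 1.0, "grip_force": 25}}

```text
time: 0.9
tool_pos: [0.5113, 0.32, 0.1651]
tool_rot: [-1.572, -0.001, -1.284]
contact_force: [-0.3, -0.0, 0.4]
opening: 0.0918
```

```bash
python3 go.py A
```

```text
A t 0.9 pos [0.5113 0.32   0.1651] rot [-9.008e+01 -6.000e-02 -7.359e+01] open 0.0918 F [-0.3 -0.   0.4]
  tx 0.0563 tz 0.0586 twist -0.29  z 0.1651 q [ 0.43  0.56  1.42 -0.    1.16  0.15]
```

>>> {"method": "send_rows", "body": {"motion": [[[0.028,0.02,0.029,-0.3],[0.0563,0.04,0.0586,-0.3],[0.0563,0.06,0.0586,-0.3],[0.0563,0.08,0.0586,-0.3],[0.0563,0.1,0.0586,-0.3],[0.0563,0.113,0.0586,-0.3],[0.0563,0.12,0.0586,-0.3],[0.0563,0.12,0.0586,-0.3]]]}}

```text
time: 1.7
tool_pos: [0.5828, 0.2822, 0.0442]
tool_rot: [-1.574, -0.001, -1.279]
contact_force: [-0.5, 0.3, -0.2]
opening: 0.0917
```

```bash
python3 go.py A
python3 - <<'E'
from h import *
for n,(u,v) in (('scene',(461,257)),('top',(175,234))):
    c=snap(n,'1'); r=c['frame'][v-60:v+60,u-70:u+70,::-1]; cv2.imwrite(f'pics/c1{n}.png',cv2.resize(r,None,fx=4,fy=4,interpolation=cv2.INTER_CUBIC))
a=cv2.imread('pics/c1scene.png');b=cv2.imread('pics/c1top.png');cv2.imwrite('pics/c1.png',cv2.resize(np.hstack([a,b]),None,fx=.7,fy=.7))
E
```

```text
A t 1.7 pos [0.5828 0.2822 0.0442] rot [-9.019e+01 -7.000e-02 -7.329e+01] open 0.0917 F [-0.5  0.3 -0.2]
  tx -0.0001 tz 0.0008 twist 0.01  z 0.0442 q [ 0.33  0.77  1.38 -0.    0.99  0.04]
```

View pics/c1.png

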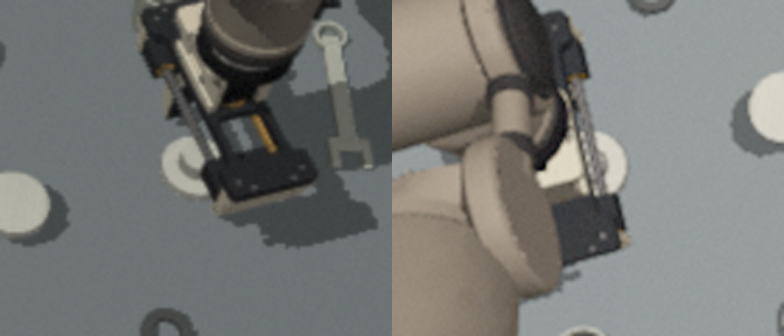

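The gripper straddles plug A, with one finger on each side of the crown. I'll go down the last 5 mm and close.

>>> {"method": "send_rows", "body": {"motion": [[[0,0.003,0.0008,0],[0,0.005,0.0008,0],[0,0.005,0.0008,0]]]}}

```text
time: 2.1
tool_pos: [0.5845, 0.2828, 0.041]
tool_rot: [-1.571, -0.001, -1.279]
contact_force: [0.4, 0.8, -0.1]
opening: 0.0918
```

>>> {"method": "send_rows", "body": {"motion": [[[0,0.0,0,0],[0,0,0,0],[0,0,0,0],[0,0,0,0],[0,0,0,0],[0,0,0,0],[0,0,0,0],[0,0,0,0]]], "gripper": 0.2, "grip_force": 25}}

```text
time: 2.9
tool_pos: [0.5844, 0.2828, 0.0409]
tool_rot: [-1.571, -0.001, -1.279]
contact_force: [-0.5, 0.5, 0.3]
opening: 0.0323
```

Gripped at 32 mm opening, which matches the crown diameter. Lifting.

>>> {"method": "send_rows", "body": {"motion": [[[0,-0.01,0,0],[0,-0.03,0,0],[0,-0.05,0,0],[0,-0.07,0,0],[0,-0.08,0,0],[0,-0.08,0,0]]]}}

```text
time: 3.5
tool_pos: [0.5852, 0.2832, 0.1229]
tool_rot: [-1.568, -0.001, -1.279]
contact_force: [0.1, -0.2, -1.6]
opening: 0.0313
```

```bash
python3 go.py N P
python3 - <<'E'
from h import *
c=snap('scene','2'); v,u=240,440; r=c['frame'][v-75:v+75,u-100:u+100,::-1]; cv2.imwrite('pics/c2.png',cv2.resize(r,None,fx=4,fy=4,interpolation=cv2.INTER_CUBIC))
E
```

```text
N t 3.5 pos [0.5852 0.2832 0.1229] rot [-8.982e+01 -5.000e-02 -7.328e+01] open 0.0313 F [ 0.1 -0.2 -1.6]
  tx 0.4289 tz -0.1417 twist 0.02  z 0.1229 q [ 0.33  0.68  1.32 -0.    1.14  0.04]
P t 3.5 pos [0.5852 0.2832 0.1229] rot [-8.982e+01 -5.000e-02 -7.328e+01] open 0.0313 F [ 0.1 -0.2 -1.6]
  tx 0.3249 tz -0.1416 twist 0.02  z 0.1229 q [ 0.33  0.68  1.32 -0.    1.14  0.04]
```

View pics/c2.png

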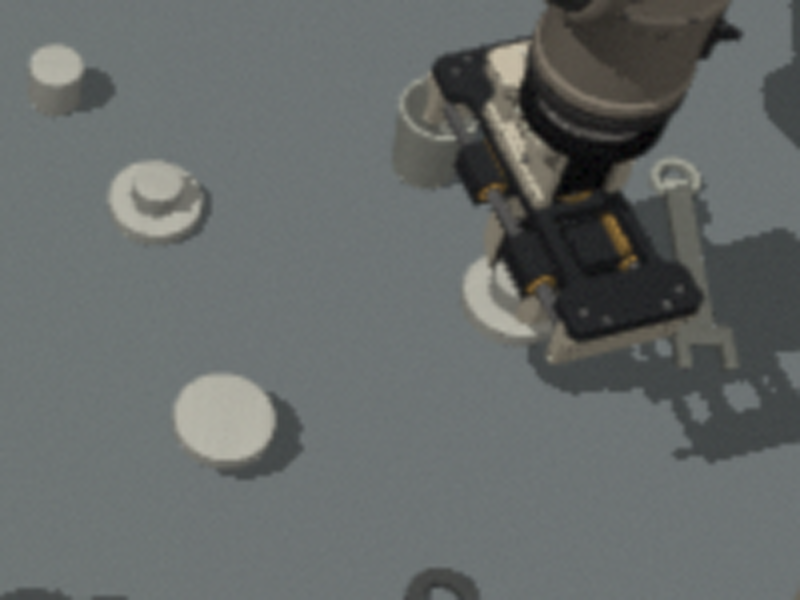

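>>> {"method": "send_rows", "body": {"motion": [[[0.02,0,-0.007,0],[0.06,0,-0.02,0],[0.1,0,-0.033,0],[0.14,0,-0.046,0],[0.18,0,-0.059,0],[0.22,0,-0.073,0],[0.26,0,-0.086,0],[0.3,0,-0.099,0]]]}}

```text
time: 4.35
tool_pos: [0.575, -0.0344, 0.1203]
tool_rot: [-1.572, 0.0, -1.279]
contact_force: [1.1, -0.8, -0.4]
opening: 0.0313
```

```bash
python3 go.py N
```

```text
N t 4.35 pos [ 0.575  -0.0344  0.1203] rot [-9.008e+01  1.000e-02 -7.328e+01] open 0.0313 F [ 1.1 -0.8 -0.4]
  tx 0.1277 tz -0.0406 twist 0.02  z 0.1203 q [-0.19  0.57  1.55 -0.    1.03 -0.48]
```

>>> {"method": "send_rows", "body": {"motion": [[[0.035,0,-0.011,0],[0.07,0,-0.022,0],[0.1,0,-0.032,0],[0.1277,0,-0.0406,0],[0.1277,0.01,-0.0406,0],[0.1277,0.02,-0.0406,0],[0.1277,0.03,-0.0406,0],[0.1277,0.03,-0.0406,0]]]}}

```text
time: 5.15
tool_pos: [0.5716, -0.1666, 0.088]
tool_rot: [-1.576, 0.003, -1.278]
contact_force: [0.4, 0.1, -0.8]
opening: 0.0309
```

```bash
python3 go.py N
python3 - <<'E'
from h import *
c=snap('scene','3'); v,u=235,300; r=c['frame'][v-75:v+75,u-100:u+100,::-1]; cv2.imwrite('pics/c3.png',cv2.resize(r,None,fx=4,fy=4,interpolation=cv2.INTER_CUBIC))
c=snap('top','3'); v,u=250,350; r=c['frame'][v-75:v+75,u-100:u+100,::-1]; cv2.imwrite('pics/c3t.png',cv2.resize(r,None,fx=4,fy=4,interpolation=cv2.INTER_CUBIC))
E
```

```text
N t 5.15 pos [ 0.5716 -0.1666  0.088 ] rot [-90.28   0.19 -73.2 ] open 0.0309 F [ 0.4  0.1 -0.8]
  tx 0.0020 tz 0.0008 twist 0.10  z 0.0880 q [-0.41  0.64  1.52 -0.    0.99 -0.7 ]
```

View pics/c3.png

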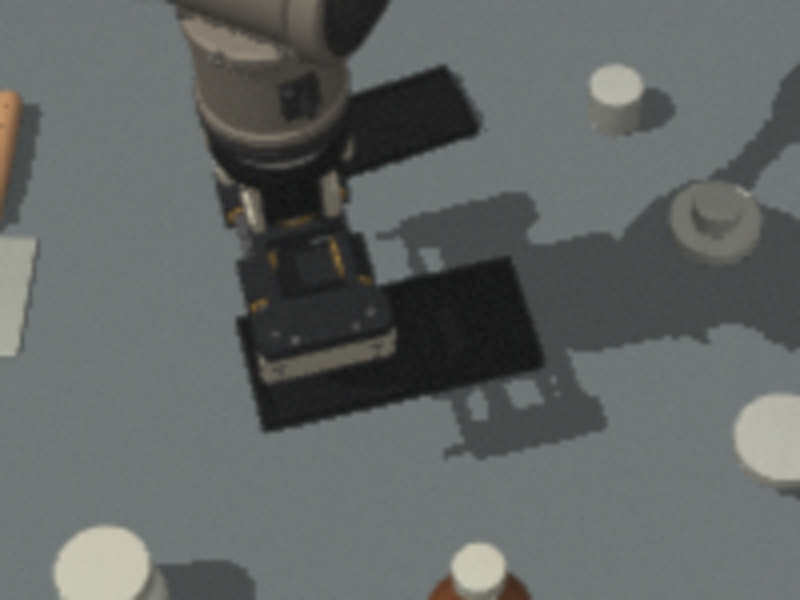

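View pics/c3t.png

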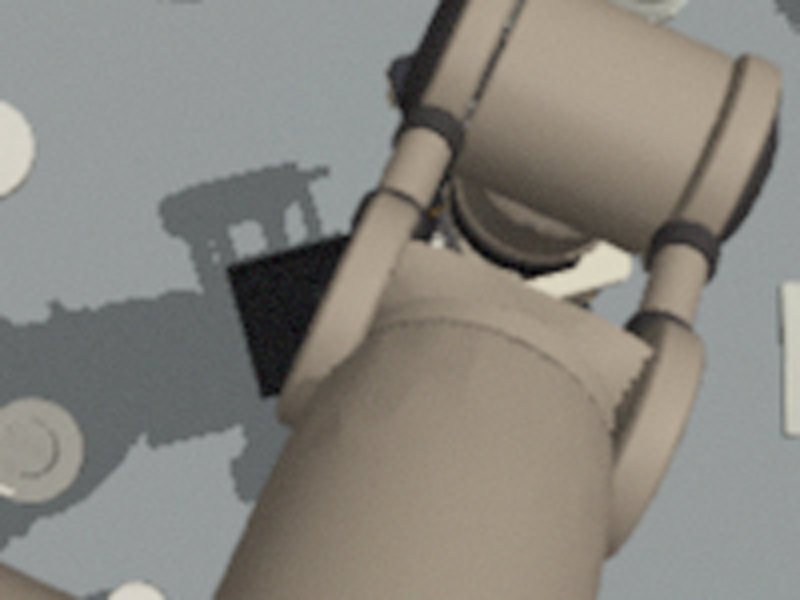

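The gripper is over the tray's −y end, at about (270,235) in the scene view. Descending.

>>> {"method": "send_rows", "body": {"motion": [[[0.001,0.005,0.0006,0],[0.0015,0.012,0.0006,0],[0.0015,0.02,0.0006,0],[0.0015,0.028,0.0006,0],[0.0015,0.036,0.0006,0],[0.0015,0.036,0.0006,0],[0.0015,0.036,0.0006,0]]]}}

```text
time: 5.95
tool_pos: [0.5736, -0.1685, 0.0535]
tool_rot: [-1.573, 0.001, -1.278]
contact_force: [-0.3, -0.2, -1.0]
opening: 0.0313
```

```bash
python3 go.py N
```

```text
N t 5.95 pos [ 0.5736 -0.1685  0.0535] rot [-9.015e+01  8.000e-02 -7.321e+01] open 0.0313 F [-0.3 -0.2 -1. ]
  tx -0.0004 tz -0.0006 twist 0.09  z 0.0535 q [-0.41  0.69  1.54 -0.    0.92 -0.71]
```

Position error is under 1 mm. I'll go down about 9 mm more, to where the underside should meet the floor (TCP 0.044).

>>> {"method": "send_rows", "body": {"motion": [[[-0.0004,0.003,-0.0006,0],[-0.0004,0.006,-0.0006,0],[-0.0004,0.008,-0.0006,0],[-0.0004,0.0095,-0.0006,0],[-0.0004,0.0095,-0.0006,0]]]}}

```text
time: 6.45
tool_pos: [0.5729, -0.1683, 0.044]
tool_rot: [-1.573, 0.001, -1.278]
contact_force: [-0.3, -0.3, -1.1]
opening: 0.0312
```

```bash
python3 go.py N
```

```text
N t 6.45 pos [ 0.5729 -0.1683  0.044 ] rot [-9.015e+01  7.000e-02 -7.321e+01] open 0.0312 F [-0.3 -0.3 -1.1]
  tx -0.0000 tz 0.0000 twist 0.09  z 0.0440 q [-0.41  0.7   1.55 -0.    0.9  -0.71]
```

>>> {"method": "send_rows", "body": {"motion": [[[0,0.0005,0,0],[0,0.001,0,0],[0,0.001,0,0]]]}}

```text
time: 6.75
tool_pos: [0.5729, -0.1684, 0.0439]
tool_rot: [-1.573, 0.001, -1.278]
contact_force: [-2.5, 1.1, 5.6]
opening: 0.0311
```

The plug is on the floor: the force rose to +5.6 N and z stopped. Opening, then raising.

>>> {"method": "send_rows", "body": {"motion": [[[0,0,0,0],[0,0,0,0],[0,0,0,0],[0,0,0,0],[0,0,0,0]]], "gripper": 0.7}}

```text
time: 7.25
tool_pos: [0.5729, -0.1683, 0.0437]
tool_rot: [-1.573, 0.001, -1.278]
contact_force: [0.2, -0.7, 0.0]
opening: 0.0632
```

>>> {"method": "send_rows", "body": {"motion": [[[0,-0.01,0,0],[0,-0.03,0,0],[0,-0.05,0,0],[0,-0.07,0,0],[-0.03,-0.08,0,0],[-0.07,-0.08,0,0],[-0.11,-0.08,0,0],[-0.15,-0.08,0,0]]]}}

```text
time: 8.05
tool_pos: [0.5294, -0.0236, 0.1248]
tool_rot: [-1.572, 0.001, -1.278]
contact_force: [0.7, 0.1, 0.6]
opening: 0.0647
```

```bash
python3 go.py B
python3 - <<'E'
from h import *
c=snap('scene','4'); v,u=225,330; r=c['frame'][v-75:v+75,u-100:u+100,::-1]; cv2.imwrite('pics/c4.png',cv2.resize(r,None,fx=4,fy=4,interpolation=cv2.INTER_CUBIC))
E
```

```text
B t 8.05 pos [ 0.5294 -0.0236  0.1248] rot [-9.007e+01  3.000e-02 -7.324e+01] open 0.0647 F [0.7 0.1 0.6]
  tx -0.1241 tz -0.0330 twist 0.06  z 0.1248 q [-0.19  0.49  1.68 -0.    0.97 -0.48]
```

View pics/c4.png

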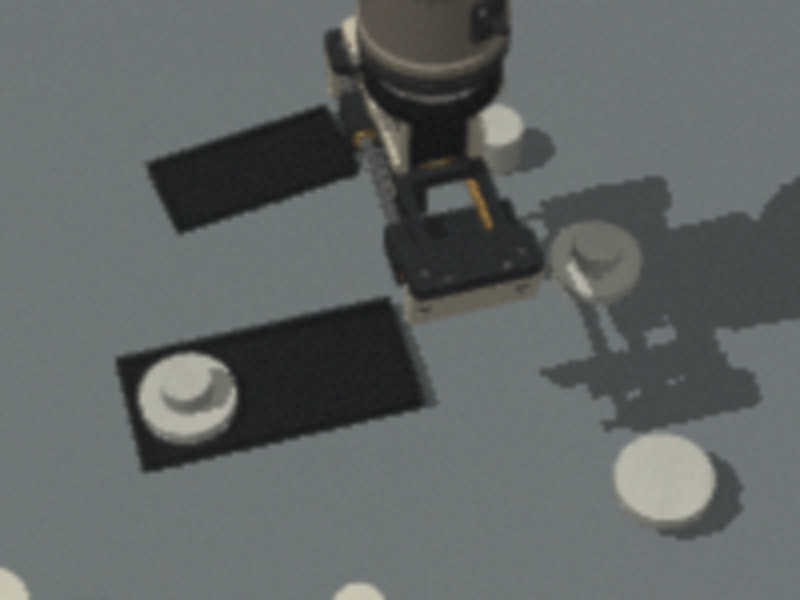

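Plug A stands crown up at the tray's −y end, at about (277,249) in the scene view. Next is B.

>>> {"method": "send_rows", "body": {"motion": [[[-0.03,0,-0.008,0],[-0.07,0,-0.018,0],[-0.1,0,-0.027,0],[-0.1241,0.01,-0.033,0],[-0.1241,0.03,-0.033,0],[-0.1241,0.05,-0.033,0],[-0.1241,0.055,-0.033,0],[-0.1241,0.055,-0.033,0]]]}}

```text
time: 8.9
tool_pos: [0.4588, 0.0908, 0.0701]
tool_rot: [-1.575, 0.005, -1.276]
contact_force: [-0.7, -0.4, -0.7]
opening: 0.0646
```

```bash
python3 go.py B
```

```text
B t 8.9 pos [0.4588 0.0908 0.0701] rot [-90.27   0.27 -73.09] open 0.0646 F [-0.7 -0.4 -0.7]
  tx 0.0058 tz 0.0015 twist 0.21  z 0.0701 q [ 0.03  0.48  1.9   0.    0.76 -0.27]
```

>>> {"method": "send_rows", "body": {"motion": [[[0.003,0.0,0.0015,0.2],[0.003,0.006,0.0015,0.2],[0.003,0.014,0.0015,0.2],[0.003,0.02,0.0015,0.2],[0.003,0.02,0.0015,0.2],[0.003,0.02,0.0015,0.2]]]}}

```text
time: 9.5
tool_pos: [0.4609, 0.0884, 0.0499]
tool_rot: [-1.576, 0.005, -1.279]
contact_force: [0.3, -0.1, -0.1]
opening: 0.0642
```

```bash
python3 go.py B
```

```text
B t 9.5 pos [0.4609 0.0884 0.0499] rot [-90.3    0.28 -73.29] open 0.0642 F [ 0.3 -0.1 -0.1]
  tx 0.0029 tz 0.0003 twist 0.01  z 0.0499 q [ 0.02  0.52  1.91  0.    0.72 -0.27]
```

>>> {"method": "send_rows", "body": {"motion": [[[0.0029,0.003,0.0003,0],[0.0029,0.006,0.0003,0],[0.0029,0.009,0.0003,0],[0.0029,0.009,0.0003,0],[0.0029,0.009,0.0003,0]]]}}

```text
time: 10.0
tool_pos: [0.4619, 0.0858, 0.0408]
tool_rot: [-1.576, 0.005, -1.279]
contact_force: [0.2, 1.0, -0.5]
opening: 0.0643
```

```bash
python3 go.py B
```

```text
B t 10.0 pos [0.4619 0.0858 0.0408] rot [-90.32   0.28 -73.3 ] open 0.0643 F [ 0.2  1.  -0.5]
  tx 0.0001 tz 0.0001 twist 0.00  z 0.0408 q [ 0.02  0.54  1.91  0.01  0.69 -0.28]
```

>>> {"method": "send_rows", "body": {"motion": [[[0,0,0,0],[0,0,0,0],[0,0,0,0],[0,0,0,0],[0,0,0,0],[0,0,0,0]]], "gripper": 0.2, "grip_force": 25}}

```text
time: 10.6
tool_pos: [0.4619, 0.0858, 0.0408]
tool_rot: [-1.576, 0.005, -1.279]
contact_force: [0.2, 0.0, 0.0]
opening: 0.0308
```

>>> {"method": "send_rows", "body": {"motion": [[[0,-0.01,0,0],[0,-0.03,0,0],[0,-0.05,0,0],[0,-0.07,0,0],[0,-0.07,0,0]]]}}

```text
time: 11.1
tool_pos: [0.4639, 0.0856, 0.1135]
tool_rot: [-1.571, 0.003, -1.279]
contact_force: [-0.7, 0.8, -0.7]
opening: 0.031
```

```bash
python3 go.py P;  python3 - <<'E'
from h import *
c=snap('scene','5'); v,u=225,350; r=c['frame'][v-75:v+75,u-100:u+100,::-1]; cv2.imwrite('pics/c5.png',cv2.resize(r,None,fx=4,fy=4,interpolation=cv2.INTER_CUBIC))
t=c
for z in (.015,): print(disc(c,z,(277,249),20))
E
```

```text
P t 11.1 pos [0.4639 0.0856 0.1135] rot [-90.02   0.2  -73.29] open 0.031 F [-0.7  0.8 -0.7]
  tx 0.1706 tz 0.0315 twist 0.01  z 0.1135 q [ 0.02  0.42  1.85  0.    0.87 -0.28]Traceback (most recent call last):
  File "<stdin>", line 4, in <module>
  File "h.py", line 23, in disc
    e=cv2.fitEllipse(h)
cv2.error: OpenCV(4.12.0) /io/opencv/modules/imgproc/src/shapedescr.cpp:361: error: (-201:Incorrect size of input array) There should be at least 5 points to fit the ellipse in function 'fitEllipseNoDirect'
```

View pics/c5.png

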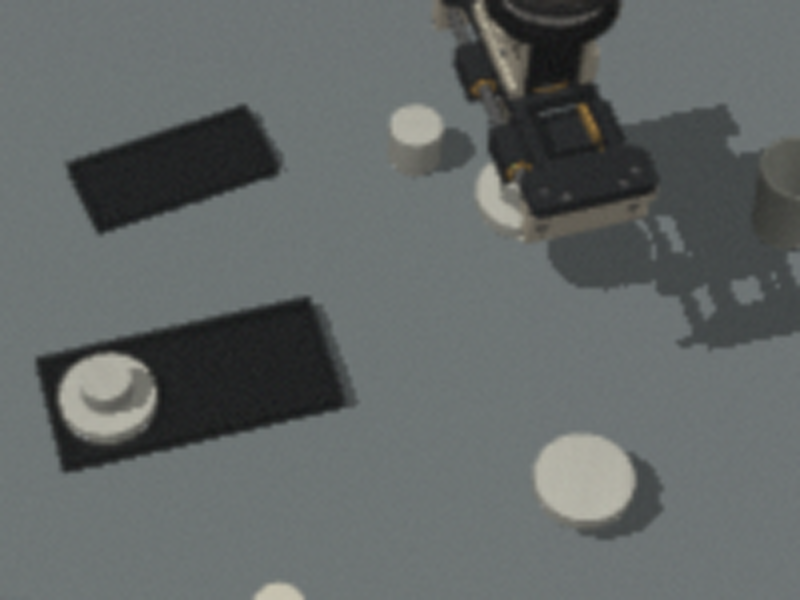

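B is lifted and held at 31 mm opening. Carrying it to the +y end.

>>> {"method": "send_rows", "body": {"motion": [[[0.03,0,0.0055,0],[0.06,0,0.011,0],[0.09,0,0.0165,0],[0.12,0,0.022,0],[0.15,0,0.0275,0],[0.1706,0.005,0.0315,0],[0.1706,0.015,0.0315,0],[0.1706,0.025,0.0315,0]]]}}

```text
time: 11.95
tool_pos: [0.5413, -0.0683, 0.0846]
tool_rot: [-1.575, 0.006, -1.28]
contact_force: [-0.4, 0.0, -1.9]
opening: 0.0313
```

>>> {"method": "send_rows", "body": {"motion": [[[0,0.005,0,0],[0,0.01,0,0],[0,0.015,0,0],[0,0.015,0,0]]]}}

```text
time: 12.35
tool_pos: [0.5408, -0.0676, 0.0691]
tool_rot: [-1.576, 0.006, -1.279]
contact_force: [-0.1, -0.3, -1.5]
opening: 0.031
```

```bash
python3 go.py P;  python3 - <<'E'
from h import *
c=snap('scene','6'); v,u=235,300; r=c['frame'][v-60:v+60,u-80:u+80,::-1]; cv2.imwrite('pics/c6.png',cv2.resize(r,None,fx=5,fy=5,interpolation=cv2.INTER_CUBIC))
c=load('scene','5'); print(disc(c,.015,(277,259),20,thr=100))
E
```

```text
P t 12.35 pos [ 0.5408 -0.0676  0.0691] rot [-90.3    0.35 -73.3 ] open 0.031 F [-0.1 -0.3 -1.5]
  tx 0.0017 tz 0.0019 twist 0.00  z 0.0691 q [-0.27  0.59  1.68  0.    0.88 -0.56]
(array([268.63, 262.01]), array([40.34, 64.52]), 100, array([ 0.61289153, -0.18443659,  0.015     ]))
```

View pics/c6.png

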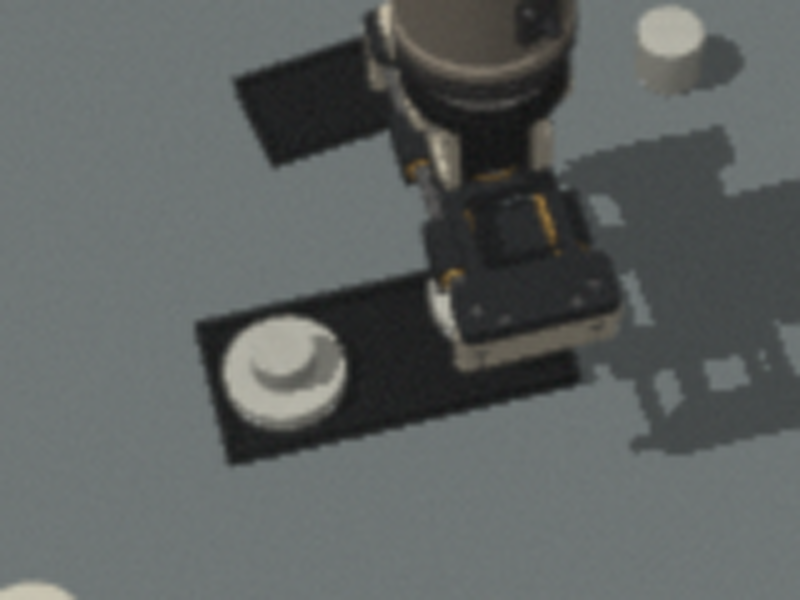

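>>> {"method": "send_rows", "body": {"motion": [[[0.0017,0.004,0.0019,0],[0.0017,0.009,0.0019,0],[0.0017,0.014,0.0019,0],[0.0017,0.019,0.0019,0],[0.0017,0.022,0.0019,0],[0.0017,0.022,0.0019,0]]]}}

```text
time: 13.0
tool_pos: [0.5429, -0.0687, 0.0469]
tool_rot: [-1.576, 0.006, -1.279]
contact_force: [0.5, -0.2, -0.5]
opening: 0.0313
```

```bash
python3 go.py P
```

```text
P t 13.0 pos [ 0.5429 -0.0687  0.0469] rot [-90.32   0.37 -73.31] open 0.0313 F [ 0.5 -0.2 -0.5]
  tx 0.0000 tz 0.0002 twist -0.01  z 0.0469 q [-0.27  0.63  1.69  0.    0.83 -0.56]
```

>>> {"method": "send_rows", "body": {"motion": [[[0,0.001,0,0],[0,0.002,0,0],[0,0.003,0,0],[0,0.0038,0,0],[0,0.0038,0,0]]]}}

```text
time: 13.5
tool_pos: [0.5429, -0.0688, 0.0438]
tool_rot: [-1.576, 0.006, -1.279]
contact_force: [-2.0, -0.4, 5.0]
opening: 0.031
```

Floor contact at z 0.0438 with +5 N. Releasing and lifting.

>>> {"method": "send_rows", "body": {"motion": [[[0,0,0,0],[0,0,0,0],[0,0,0,0],[0,0,0,0],[0,0,0,0]]], "gripper": 0.7}}

```text
time: 14.0
tool_pos: [0.5429, -0.0688, 0.0437]
tool_rot: [-1.576, 0.006, -1.279]
contact_force: [-0.1, 0.2, 0.1]
opening: 0.063
```

>>> {"method": "send_rows", "body": {"motion": [[[0,-0.01,0,0],[0,-0.03,0,0],[0,-0.05,0,0],[0,-0.07,0,0],[-0.03,-0.08,0.01,0],[-0.07,-0.08,0.03,0],[-0.11,-0.08,0.05,0],[-0.15,-0.08,0.07,0]]], "gripper": 1.0}}

```text
time: 14.8
tool_pos: [0.5678, 0.0962, 0.1254]
tool_rot: [-1.575, 0.006, -1.28]
contact_force: [-0.3, -0.5, -0.1]
opening: 0.0918
```

```bash
python3 go.py C
python3 - <<'E'
from h import *
c=snap('scene','7'); v,u=245,320; r=c['frame'][v-60:v+60,u-80:u+80,::-1]; cv2.imwrite('pics/c7.png',cv2.resize(r,None,fx=5,fy=5,interpolation=cv2.INTER_CUBIC))
c=snap('top','7'); v,u=245,330; r=c['frame'][v-60:v+60,u-80:u+80,::-1]; cv2.imwrite('pics/c7t.png',cv2.resize(r,None,fx=5,fy=5,interpolation=cv2.INTER_CUBIC))
E
```

```text
C t 14.8 pos [0.5678 0.0962 0.1254] rot [-90.23   0.33 -73.34] open 0.0918 F [-0.3 -0.5 -0.1]
  tx -0.0030 tz 0.0706 twist -0.04  z 0.1254 q [ 0.03  0.56  1.54  0.01  1.04 -0.26]
```

View pics/c7.png

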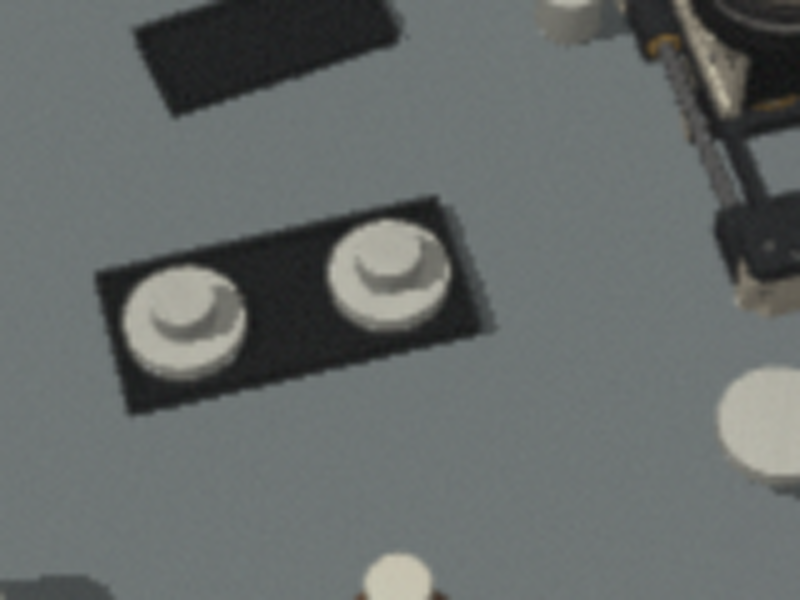

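View pics/c7t.png

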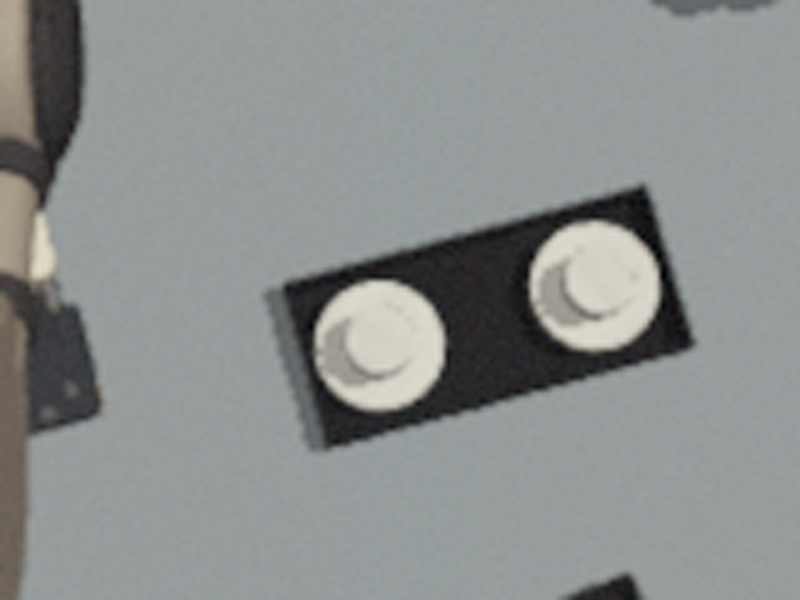

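Both crown-up plugs sit flat at the two ends, at (379,245)−(449,... in the crops, i.e. top-view pixels (326,254) and (369,242), with a clear gap between them. I'll measure where they stand so I can place C midway between them.

Run:
```python
from h import *
u0={'top':((326,254),(369,242)),'scene':((317.5,240),(277,250))}
ty=np.array([np.cos(np.radians(106.7)),np.sin(np.radians(106.7))]);tx=np.array([ty[1],-ty[0]])
for n in u0:
    c=load(n,'7'); g=cv2.cvtColor(c['frame'],cv2.COLOR_RGB2GRAY)
    g4=cv2.resize(g,None,fx=4,fy=4,interpolation=cv2.INTER_CUBIC); 
    for th in (85,110):
      Q=[]
      for (u,v) in u0[n]:
        # flood from plug inside a circle mask: bright comp limited to window
        R=15; m=np.zeros_like(g4); cv2.circle(m,(int(u*4),int(v*4)),R*4,1,-1)
        b=((g4>th)&(m>0)).astype(np.uint8); lab=cv2.connectedComponents(b)[1]
        k=cv2.findContours((lab==lab[int(v*4),int(u*4)]).astype(np.uint8),cv2.RETR_EXTERNAL,cv2.CHAIN_APPROX_NONE)[0][0]
        e=cv2.fitEllipse(cv2.convexHull(k)); q=((e[0][0]+.5)/4-.5,(e[0][1]+.5)/4-.5); p=plane(c,*q,.015)[:2]; Q.append(p)
        d=p-np.array([.558,-.1185]); print(n,th,np.round(q,1),np.round(np.array(e[1])/4,1),p.round(4),'tray x,y',(d@tx).round(4),(d@ty).round(4))
      print('  sep',np.linalg.norm(Q[0]-Q[1]).round(4),'mid',((Q[0]+Q[1])/2).round(4))
c=load('scene','7'); print(disc(c,.03,(396,270),20))
```

```text
top 85 [325.5 253.7] [26.7 27. ] [ 0.5426 -0.0685] tray x,y -0.0004 0.0523
top 85 [368.5 241.7] [26.5 26.9] [ 0.5728 -0.1682] tray x,y -0.0001 -0.0519
  sep 0.1041 mid [ 0.5577 -0.1184]
top 110 [325.4 253.6] [26.3 26.5] [ 0.5426 -0.0685] tray x,y -0.0004 0.0523
top 110 [368.5 241.7] [26.  26.5] [ 0.5728 -0.1682] tray x,y -0.0001 -0.0519
  sep 0.1042 mid [ 0.5577 -0.1184]
scene 85 [317.2 239.4] [22.3 24.6] [ 0.5448 -0.0689] tray x,y 0.0016 0.0513
scene 85 [276.4 248.9] [22.8 25.1] [ 0.575  -0.1685] tray x,y 0.0019 -0.0527
  sep 0.104 mid [ 0.5599 -0.1187]
scene 110 [317.2 239.2] [21.2 24.1] [ 0.5441 -0.0691] tray x,y 0.0009 0.0513
scene 110 [276.3 248.6] [21.3 24.7] [ 0.5741 -0.1687] tray x,y 0.0009 -0.0527
  sep 0.104 mid [ 0.5591 -0.1189]
(array([395.45, 268.81]), array([21.79, 25.19]), 141.0, array([0.63404446, 0.11917278, 0.03      ]))
```

A and B are 104 mm apart, which leaves C about 6 mm of clearance on each side. Going to C.

>>> {"method": "send_rows", "body": {"motion": [[[-0.001,0,0.02,0],[-0.002,0,0.045,0],[-0.003,0,0.0706,0],[-0.003,0.01,0.0706,0],[-0.003,0.025,0.0706,0],[-0.003,0.04,0.0706,0],[-0.003,0.05,0.0706,0],[-0.003,0.05,0.0706,0]]]}}

```text
time: 15.7
tool_pos: [0.6328, 0.1229, 0.0731]
tool_rot: [-1.578, 0.008, -1.275]
contact_force: [-0.2, 1.8, -0.3]
opening: 0.0919
```

```bash
python3 go.py C
```

```text
C t 15.7 pos [0.6328 0.1229 0.0731] rot [-90.39   0.45 -73.03] open 0.0919 F [-0.2  1.8 -0.3]
  tx 0.0039 tz 0.0006 twist 0.27  z 0.0731 q [ 0.07  0.73  1.37  0.01  1.05 -0.23]
```

>>> {"method": "send_rows", "body": {"motion": [[[0.0039,0,0.0006,0.3],[0.0039,0.005,0.0006,0.3],[0.0039,0.012,0.0006,0.3],[0.0039,0.018,0.0006,0.3],[0.0039,0.024,0.0006,0.3],[0.0039,0.029,0.0006,0.3],[0.0039,0.03,0.0006,0.3],[0.0039,0.03,0.0006,0.3]]]}}

```text
time: 16.5
tool_pos: [0.6341, 0.1196, 0.0428]
tool_rot: [-1.578, 0.008, -1.28]
contact_force: [0.4, 0.8, -0.4]
opening: 0.092
```

```bash
python3 go.py C
```

```text
C t 16.5 pos [0.6341 0.1196 0.0428] rot [-90.42   0.45 -73.33] open 0.092 F [ 0.4  0.8 -0.4]
  tx 0.0004 tz 0.0003 twist -0.03  z 0.0428 q [ 0.06  0.77  1.39  0.01  0.99 -0.23]
```

>>> {"method": "send_rows", "body": {"motion": [[[0.0004,0.0015,0.0003,0],[0.0004,0.0015,0.0003,0],[0.0004,0.0015,0.0003,0]]]}}

```text
time: 16.8
tool_pos: [0.6346, 0.1192, 0.0414]
tool_rot: [-1.578, 0.008, -1.28]
contact_force: [-0.0, 0.1, -0.5]
opening: 0.092
```

>>> {"method": "send_rows", "body": {"motion": [[[0,0,0,0],[0,0,0,0],[0,0,0,0],[0,0,0,0],[0,0,0,0],[0,0,0,0]]], "gripper": 0.5, "grip_force": 25}}

```text
time: 17.4
tool_pos: [0.6346, 0.1193, 0.0414]
tool_rot: [-1.578, 0.008, -1.28]
contact_force: [-0.6, -1.2, 0.2]
opening: 0.0596
```

>>> {"method": "send_rows", "body": {"motion": [[[0,-0.01,0,0],[0,-0.02,0,0],[0,-0.04,0,0],[0,-0.06,0,0],[0,-0.075,0,0],[0,-0.075,0,0]]]}}

```text
time: 18.0
tool_pos: [0.6369, 0.119, 0.12]
tool_rot: [-1.572, 0.007, -1.28]
contact_force: [0.5, -0.4, -1.5]
opening: 0.0595
```

```bash
python3 go.py M;  python3 - <<'E'
from h import *
c=snap('scene','8'); v,u=245,380; r=c['frame'][v-60:v+60,u-80:u+80,::-1]; cv2.imwrite('pics/c8.png',cv2.resize(r,None,fx=5,fy=5,interpolation=cv2.INTER_CUBIC))
E
```

```text
M t 18.0 pos [0.6369 0.119  0.12  ] rot [-90.07   0.37 -73.33] open 0.0595 F [ 0.5 -0.4 -1.5]
  tx 0.2048 tz -0.1437 twist -0.03  z 0.1200 q [ 0.06  0.68  1.32  0.01  1.14 -0.23]
```

View pics/c8.png

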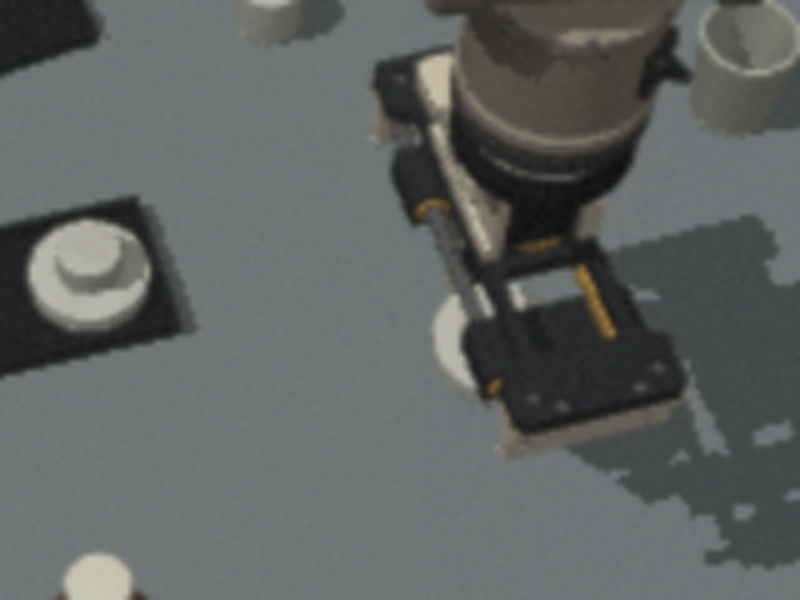

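>>> {"method": "send_rows", "body": {"motion": [[[0.015,0,-0.02,0],[0.035,0,-0.045,0],[0.06,0,-0.07,0],[0.09,0,-0.095,0],[0.12,0,-0.115,0],[0.15,0,-0.13,0],[0.18,0,-0.14,0],[0.2,0,-0.1437,0]]]}}

```text
time: 18.85
tool_pos: [0.5547, -0.1159, 0.1165]
tool_rot: [-1.576, 0.008, -1.281]
contact_force: [0.5, -0.1, -1.1]
opening: 0.0591
```

```bash
python3 go.py M
```

```text
M t 18.85 pos [ 0.5547 -0.1159  0.1165] rot [-90.31   0.44 -73.42] open 0.0591 F [ 0.5 -0.1 -1.1]
  tx 0.0034 tz 0.0024 twist -0.12  z 0.1165 q [-0.34  0.56  1.58  0.    1.01 -0.63]
```

>>> {"method": "send_rows", "body": {"motion": [[[0.0034,0.005,0.0024,0],[0.0034,0.012,0.0024,0],[0.0034,0.02,0.0024,0],[0.0034,0.028,0.0024,0],[0.0034,0.036,0.0024,0],[0.0034,0.042,0.0024,0],[0.0034,0.042,0.0024,0],[0.0034,0.042,0.0024,0]]]}}

```text
time: 19.65
tool_pos: [0.5577, -0.1181, 0.0745]
tool_rot: [-1.576, 0.008, -1.281]
contact_force: [-0.9, -0.2, -1.6]
opening: 0.0591
```

```bash
python3 go.py M;  python3 - <<'E'
from h import *
c=snap('scene','9'); v,u=240,300; r=c['frame'][v-60:v+60,u-80:u+80,::-1]; cv2.imwrite('pics/c9.png',cv2.resize(r,None,fx=5,fy=5,interpolation=cv2.INTER_CUBIC))
E
```

```text
M t 19.65 pos [ 0.5577 -0.1181  0.0745] rot [-90.31   0.44 -73.4 ] open 0.0591 F [-0.9 -0.2 -1.6]
  tx 0.0004 tz 0.0001 twist -0.10  z 0.0745 q [-0.34  0.62  1.6   0.    0.93 -0.64]
```

View pics/c9.png

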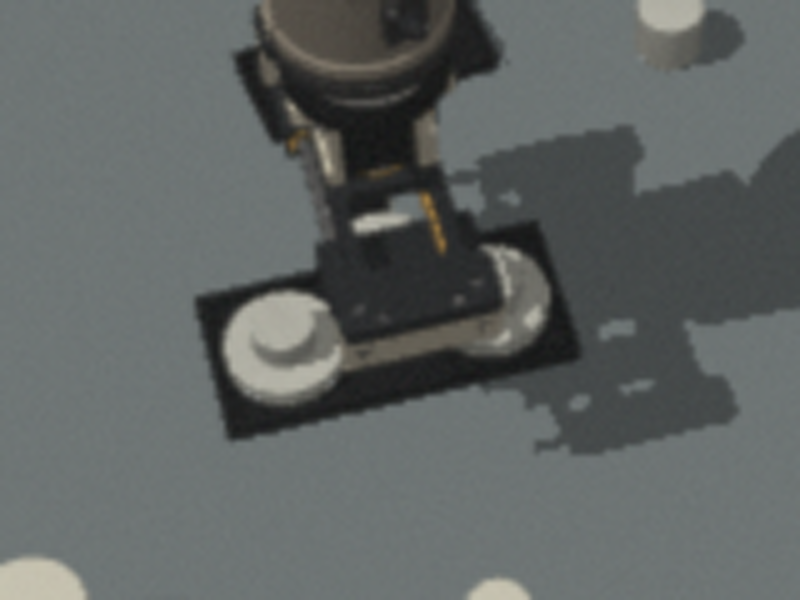

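C is centred between A and B. Descending gently.

>>> {"method": "send_rows", "body": {"motion": [[[0.0004,0.004,0.0001,0],[0.0004,0.009,0.0001,0],[0.0004,0.014,0.0001,0],[0.0004,0.019,0.0001,0],[0.0004,0.024,0.0001,0],[0.0004,0.027,0.0001,0],[0.0004,0.027,0.0001,0],[0.0004,0.027,0.0001,0]]]}}

```text
time: 20.5
tool_pos: [0.558, -0.1185, 0.0477]
tool_rot: [-1.576, 0.007, -1.281]
contact_force: [0.4, 0.1, -1.1]
opening: 0.0595
```

```bash
python3 go.py M
```

```text
M t 20.5 pos [ 0.558  -0.1185  0.0477] rot [-90.29   0.43 -73.41] open 0.0595 F [ 0.4  0.1 -1.1]
  tx 0.0000 tz 0.0000 twist -0.11  z 0.0477 q [-0.35  0.66  1.62  0.    0.87 -0.64]
```

>>> {"method": "send_rows", "body": {"motion": [[[0,0.001,0,0],[0,0.002,0,0],[0,0.003,0,0],[0,0.004,0,0],[0,0.004,0,0]]]}}

```text
time: 21.0
tool_pos: [0.558, -0.1185, 0.0444]
tool_rot: [-1.576, 0.007, -1.281]
contact_force: [-2.2, -0.2, 4.1]
opening: 0.0595
```

The plug met the floor at 0.0444, exactly the 3 mm floor height above the pick. Releasing and withdrawing.

>>> {"method": "send_rows", "body": {"motion": [[[0,0,0,0],[0,0,0,0],[0,0,0,0],[0,0,0,0],[0,0,0,0]]], "gripper": 0.95}}

```text
time: 21.5
tool_pos: [0.5581, -0.1185, 0.0443]
tool_rot: [-1.576, 0.007, -1.281]
contact_force: [0.9, -0.1, 0.6]
opening: 0.0867
```

>>> {"method": "send_rows", "body": {"motion": [[[0,-0.005,0,0],[0,-0.02,0,0],[0,-0.04,0,0],[0,-0.065,0,0],[0,-0.09,0,0],[-0.03,-0.1,0,0],[-0.06,-0.1,0,0],[-0.1,-0.1,0,0]]]}}

```text
time: 22.3
tool_pos: [0.5304, -0.0232, 0.1459]
tool_rot: [-1.574, 0.006, -1.283]
contact_force: [0.3, 1.0, 0.1]
opening: 0.0871
```

>>> {"method": "send_rows", "body": {"motion": [[[-0.04,0,0,0],[-0.08,0,0,0],[-0.12,0,0,0],[-0.14,0,0,0],[-0.15,0,0,0],[-0.15,0,0,0],[-0.15,0,0,0]]]}}

```text
time: 23.0
tool_pos: [0.4882, 0.12, 0.147]
tool_rot: [-1.573, 0.006, -1.283]
contact_force: [-0.1, -0.3, -0.3]
opening: 0.0874
```

```bash
python3 go.py M;  python3 - <<'E'
from h import *
c=snap('scene','10'); v,u=240,300; r=c['frame'][v-60:v+60,u-80:u+80,::-1]; a=cv2.resize(r,None,fx=5,fy=5,interpolation=cv2.INTER_CUBIC)
cv2.imwrite('pics/c10.png',a)
c=snap('top','10'); v,u=245,345; r=c['frame'][v-60:v+60,u-80:u+80,::-1]; cv2.imwrite('pics/c10t.png',cv2.resize(r,None,fx=5,fy=5,interpolation=cv2.INTER_CUBIC))
E
```

```text
M t 23.0 pos [0.4882 0.12   0.147 ] rot [-90.15   0.32 -73.52] open 0.0874 F [-0.1 -0.3 -0.3]
  tx 0.2485 tz -0.0008 twist -0.22  z 0.1470 q [ 0.09  0.42  1.73  0.01  1.   -0.21]
```

View pics/c10.png

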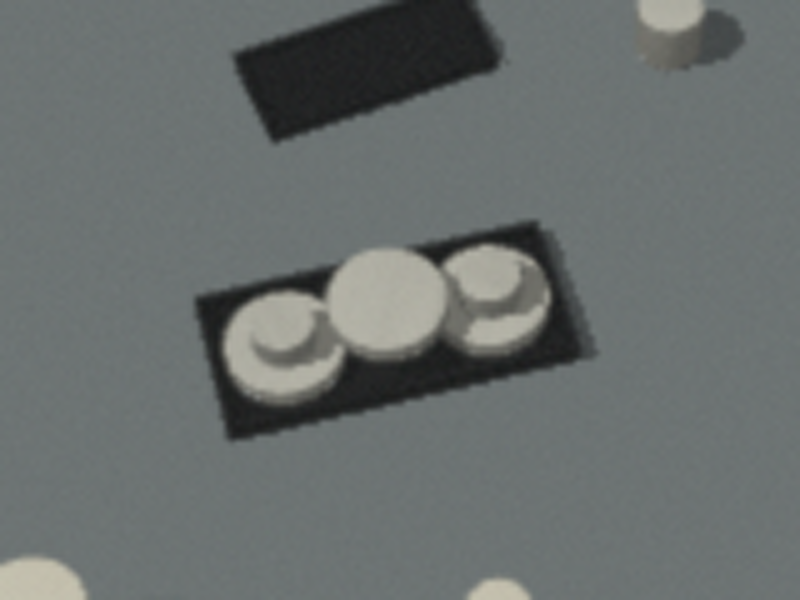

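View pics/c10t.png

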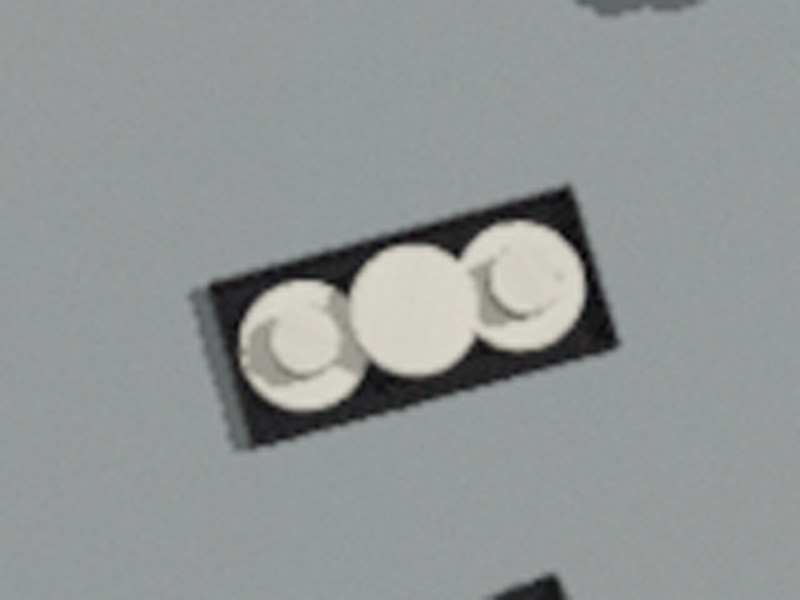

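View pics/scene_10.png

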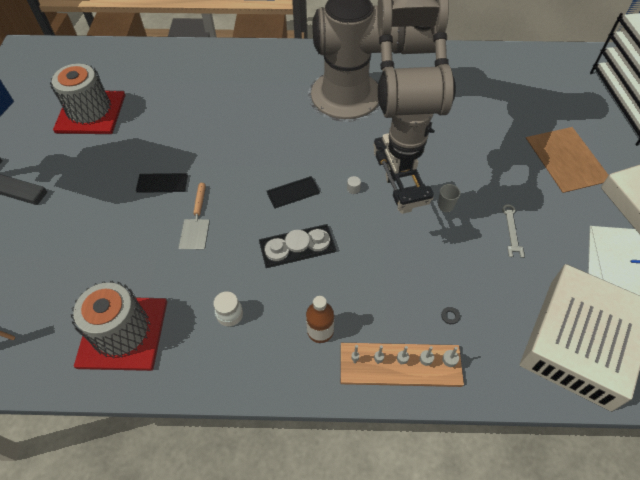

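All three plugs are in the tray, with C's brim over both neighbours, and the bystanders look unmoved. One last numeric check before handing in.

Run:
```python
from h import *
for n,(u,v) in (('top',(348,247)),('scene',(297,241))):
    a=load(n,'0')['frame'].astype(int);b=load(n,'10')['frame'].astype(int)
    c=load(n,'10'); g=cv2.cvtColor(c['frame'],cv2.COLOR_RGB2GRAY)
    print(n,'C expected px',proj(c,(.558,-.1185,.033)).round(1))
    d=(cv2.blur(np.abs(a-b).max(2).astype(np.uint8),(3,3))>25).astype(np.uint8)
    k,_,st,ce=cv2.connectedComponentsWithStats(d)
    print([(s[:5].tolist()) for s in st[1:] if s[4]>15])
```

```text
top C expected px [347.6 246.4]
[[0, 199, 271, 281, 34843], [312, 228, 71, 40, 1765]]
scene C expected px [296.7 239.5]
[[372, 0, 5, 5, 20], [370, 0, 265, 243, 25601], [542, 0, 56, 36, 1361], [312, 7, 40, 60, 981], [365, 11, 14, 30, 178], [319, 54, 6, 6, 21], [605, 75, 35, 55, 499], [624, 77, 16, 24, 198], [367, 205, 26, 20, 325], [263, 228, 68, 34, 1426], [449, 246, 26, 21, 372], [383, 258, 32, 27, 620]]
```

Run:
```python
from cell import hand_in,sensors
print(hand_in()); s=sensors.observe(); print(s['time'],s['contact_force'])
```

```text
the job is handed in; nothing more can be done
None
the job is handed in; nothing more can be done
```

The job is handed in at about 23 s on the robot clock. The two crown-up plugs stand at the two ends of the largest tray. The crown-down plug went in last, midway between them with its brim over theirs.

- **End plugs:** from the top view they stand at +52.3 and −51.9 mm along the tray, 104 mm apart. That leaves roughly 3 mm to each end wall and 6 mm each side for the middle plug.
- **Standing flat:** each plug met the floor within 0.1 mm of the expected 3 mm step, with 4–6 N of contact.
- **Last pictures:** the crown-down plug appears within about 1 px of where I aimed it. Comparing with the first pictures, only the plugs and areas covered or shaded by the robot changed. The beaker was partly in the robot's shadow, so for that one I relied on looking at the picture.
- **Disagreements:** the two cameras differ by 1–2 mm on where the end plugs stand, within the stated calibration. One brim measurement by script gave a wrong fit and another failed; I discarded both and measured again.

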